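# Load a lidded tub through the swing gate of a packing-line lane

### The job

Set the rectangular lidded tub flat in the infeed of the metal lane, in front of its shut swing gate, and let go of it. Then push it from behind through the gate and on until it bears snugly on the sprung pad of the backstop, pressing clearly but gently, and draw straight back from it before lifting away. Leave it standing there against the pad with the gate shut behind it, and leave the other things on the table alone.

Things in the scene. Friction and masses are not known exactly. Their poses are not given: they have to be found in the camera images.
- tub_center (a point): The tub to load: white rectangular box with black lid, 60 (its x) x 90 (its y) x 50 mm high, 0.2 to 0.4 kg, flat upright sides up to 44 mm, lid set in 2 mm. This point is its centre, 25 mm above its underside; z up. It starts on the table in one of three places, the two round tubs in the others.
- rack: Open-topped metal lane, fixed, 100 mm wide. Origin on the table, on the lane's centre line, in the gate plane; y runs along the lane from infeed through gate to backstop, x across, z up. Floor top at z = 6 mm, y = -130 to 205 mm. Two hinge posts at x = +-40.5 mm, 9 mm thick, 70 mm high. Behind the gate: walls 66 mm high, 78 mm apart inside, open above: fingers can travel between them.
- infeed (a point): Centre of the infeed, on the lane floor (z = 6 mm), 65 mm before the gate plane: the middle of the tub belongs about here when set down, its long side along the lane. The infeed runs from 127 to 5 mm before the gate plane, between two low guides, tops 22 mm above the table, 68 mm apart inside. Axes as the lane's.
- leaf_left (a joint): Angle of the gate leaf on the -x post: 0 shut, up to 1.62 rad as it swings inwards (towards +y of the lane; inwards only). Grey, 35 mm long, 4 mm thick, z = 10 to 56 mm. A light spring (0.4 N at the tip shut, 1.2 N open) swings it shut when nothing is in its way; anything left within 37 mm beyond the gate plane props it open.
- leaf_right (a joint): The same for the mirrored leaf on the +x post. The leaves meet in the middle. Forcing the tub between them takes some 8 to 14 N over the first 30 mm, since it bears on them close to their hinges; after that only 2 to 5 N.
- endunit: Backstop unit: aluminium end plate 88 mm wide, 60 mm high, fixed across the lane's far end; origin on its face at floor height, y = 205 mm in the lane's frame. A rubber pad, 56 x 44 mm, stands out from it on a rod towards the gate. Its face lies 33 to 68 mm before the plate, set differently each time and not measured: find it by feel with the tub. Not to be touched by the robot.
- pad_zone (a point): Lane centre line, 50 mm before the end plate, 31 mm up: the middle of where the pad's face may be (give or take 18 mm). The pad is sprung and damped: it gives 1 mm per 2 N (12 mm at most), plus 1.5 N for each 10 mm/s, and creeps back slowly. 5 to 9 N on it seats the tub; over 16 N harms it. Sliding the tub costs another 1 to 4 N. Fingers lifted while still pressing drag it up, off the pad.
- round_a: Round lidded tub, white with a black lid, 70 mm across, 43 mm high; origin at the centre of its underside. Leave alone.
- round_b: A second round tub, the same. Leave alone.
- jug: White coffee jug with a wooden lid and handle, 116 mm across, 177 mm high, standing to the robot's left; origin at the centre of its underside. Leave alone.

How it is judged:
On the way, in this order (a step that is already met when the one before it is completed fails the run):
1. the tub stands flat in the infeed, let go, in front of the shut gate (y of tub_center in the frame of rack between -0.1 and -0.04 m and x of tub_center in the frame of rack between -0.008 and 0.008 m and z of tub_center in the frame of rack below 0.034 m and angle between tub_center's own z axis and vertical below 0.06 rad and contact force between the fingers and tub below 0.1 N and value of joint each of leaf_left, leaf_right below 0.1 rad), for 0.2 s.
2. the tub, low in the lane, is between the two opened leaves (y of tub_center in the frame of rack between -0.02 and 0.04 m and z of tub_center in the frame of rack below 0.038 m and value of joint each of leaf_left, leaf_right above 0.8 rad), for 0.05 s.
3. the tub is pressed on the backstop's pad with more than 3.5 N (contact force between tub and endunit above 3.5 N and z of tub_center in the frame of rack below 0.036 m), for 0.2 s.
At the end, for the whole second after the job is handed in: The tub stands flat on the lane floor behind the gate (its centre more than 80 mm beyond the gate plane, tilt under 0.06 rad), at rest and still touching the backstop's pad; both gate leaves are shut (under 0.08 rad) (y of tub_center in the frame of rack above 0.08 m and z of tub_center in the frame of rack below 0.034 m and angle between tub_center's own z axis and vertical below 0.06 rad and contact force between tub and endunit above 0.03 N and value of joint each of leaf_left, leaf_right below 0.08 rad and linear speed of tub below 0.01 m/s).
It fails at once if the tub is pressed on the backstop with more than 16 N (contact force between tub and endunit above 16 N).
It fails at once if the robot touches the backstop (contact force between any of the arm, the fingers and endunit above 1 N).
It fails at once if the tub is tipped over (more than 0.7 rad) (angle between tub_center's own z axis and vertical above 0.7 rad).
It fails at once if a round tub or the jug is moved by more than 20 mm (distance of any of round_a, round_b, jug from where it was at the start of the episode above 0.02 m).
It also fails if it takes over 69 s, if anything falls off the work surface, if the arm or the gripper's body presses on something with over 40 N, if the wrist force passes 120 N, or if a joint passes its speed limit or range.

### The arm

A 6-joint arm with a two-finger parallel gripper is mounted at the origin on the work surface. World frame = base frame: x ahead of the robot, y to its left, z up, the work surface at z = 0. Lengths are in m, angles in rad, forces in N, time in s.
With the tool pointing down it reaches from about 0.35 to 0.775 m from the base axis. Payload 7.3 kg.
Tool frame: the origin (TCP) lies between the finger pads; the fingertips stand ahead of it and the grasp point (between the pads) lies 6 mm ahead of it (robot.tip_extent is the x of the fingertips in the tool frame, in m); x points along the fingers, z is the direction in which the jaws open and shut, and the axes are right-handed (so a half turn about x gives the same grasp; the last joint's range is limited). The gripper opens to 92 mm and grips with 3 to 60 N. Pads are 19 mm wide; open, the fingers measure 130 mm over their backs; the gripper's body (75 mm by 190 mm) begins 47 mm behind the grasp point.
Start: joints at [1.13, 0.342, 1.524, -0, 1.275, -0.146], TCP at [0.153, 0.502, 0.252] pointing down, gripper open.
Joint ranges: [-2.53, 2.53], [-0.77, 2.02], [0.04, 2.7], [-1, 4.14], [0.28, 2.66], [-3.11, 3.11]. Speed limits (rad/s): [2.57, 2.57, 3.14, 3.14, 3.14, 3.14].

### API

Orientations are given as [roll, pitch, yaw] about the fixed x, y, z axes, in that order (R = Rz(yaw) Ry(pitch) Rx(roll)).
In Python, from cell import robot gives the robot as it stands. The module is installed in compiled form; this text tells all that it offers.
- The arm moves only by the shell command python3 -m creep 'ROWS' [FORCE]. ROWS is JSON, a list of rows, each an object with "translation": the shift along the tool's x, y, z in m, a list of three; "twist": the turn, a rotation vector about the tool's x, y, z in rad, a list of three; "hand": the opening in per cent of the stroke, from 0 (shut) to 100 (fully open). A call has 1 to 5 rows; each row is the pose to reach, as a shift and turn from the pose measured when the call began, along the tool's axes at that moment; what a row does not reach only later rows make up. A row lasts 1/10 s, in which the tool goes at most 50 mm and 8.59 degrees, less where a joint would pass 70% of its speed; a pose out of reach is approached as far as the arm can. A call with a gripper value outside its range is refused whole. The fingers move at their own pace and stop on an object; FORCE is the grip in N (left out, the last holds). Time passes only in rows, so rows that repeat a pose let the fingers close. It gives the time, the measured TCP pose, the force and the opening at its end, in the units of the state.
- robot.observe(): the state, without advancing time (a new reading comes with each control period).
- robot.read_camera(name): name is "side" or "top"; returns the picture (480x640x3 uint8, blue, green, red); there is no depth.
- robot.calibration(name): a dict with "intrinsics" (3x3 intrinsics, pixels), "cam_to_world" (4x4, takes a point from camera to world coordinates). Camera axes: x right, y up, looking along -z (the intrinsics and any distortion apply to the point x, -y, -z); pixel columns grow to the right and rows downward; lengths in m; the calibration is good to about 2 mm. A picture is of the moment at which its call begins. calibration takes no time and is no camera call.
- robot.hand_in(): hands the job in, once; it reports no verdict.
The state is a dict: "time": time; "qpos": joint angles; "qvel": joint speeds; "joint_efforts": joint torques, N m; "tool_pos": TCP position; "tool_rot": TCP orientation; "contact_force": force on the tool from outside, world axes, zero at the start; "torque": the same for the moment, N m; "opening": finger opening in m.
Only numpy, scipy, OpenCV 4.12 (cv2) and the standard library are available. Lean on these libraries where they do the work, as an engineer would, in place of code of your own. Each camera call takes 0.05 s, during which the arm holds its last target. There are 200 camera calls.

## Working session

There is one attempt and no reset: what is moved stays moved. The work goes in short steps, Python scripts to look and compute and a shell command to move; the robot and the scene stay as the last step left them, time stands still between calls to the robot, and variables do not carry over. Pictures are saved under pics/ and viewed, about 8 in all and at most 12, crops included, and the job is handed in when it is done.

```bash
ls; mkdir -p pics
python3 - <<'E'
from cell import robot
import cv2
s=robot.observe()
print({k:s[k] for k in('time','tool_pos','tool_rot','contact_force','opening')},robot.tip_extent)
for n in('top','side'):
    cv2.imwrite(f'pics/{n}1.png',robot.read_camera(n)); c=robot.calibration(n); print(n,c)
E
```

```text
pics
{'time': 0.0, 'tool_pos': array([0.15237505, 0.50203384, 0.25106751]), 'tool_rot': array([ 3.01729951,  1.56934179, -1.98988018]), 'contact_force': array([-0.50734411,  0.44580146,  0.02539247]), 'opening': 0.09161772702424888} 0.025
top {'intrinsics': array([[541.23367224,   0.        , 326.65727646],
       [  0.        , 541.23367224, 235.7929786 ],
       [  0.        ,   0.        ,   1.        ]]), 'cam_to_world': array([[-6.61612730e-04,  9.97005720e-01, -7.73250114e-02,
         4.87927868e-01],
       [-9.99058164e-01, -4.01383648e-03, -4.32050157e-02,
         4.15911191e-02],
       [-4.33860177e-02,  7.72235990e-02,  9.96069360e-01,
         9.95808388e-01],
       [ 0.00000000e+00,  0.00000000e+00,  0.00000000e+00,
         1.00000000e+00]])}
side {'intrinsics': array([[502.86691578,   0.        , 311.32746842],
       [  0.        , 502.86691578, 232.34153237],
       [  0.        ,   0.        ,   1.        ]]), 'cam_to_world': array([[-0.92459103,  0.26443327, -0.27423798,  0.311092  ],
       [-0.38029005, -0.59793692,  0.70558552,  0.77677775],
       [ 0.02260327,  0.75666801,  0.65340845,  0.71008925],
       [ 0.        ,  0.        ,  0.        ,  1.        ]])}
```

View pics/top1.png

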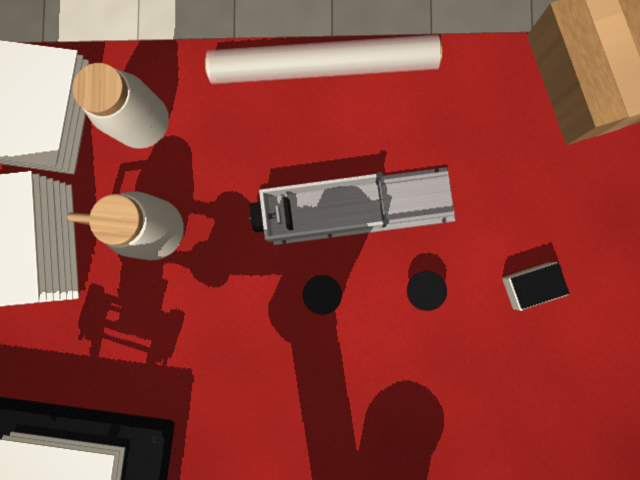

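View pics/side1.png

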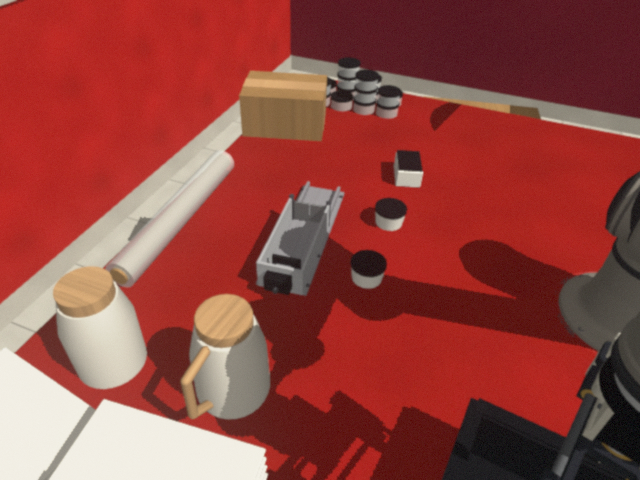

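Top: the lane runs from the infeed (right end, ~(452,193)) through the gate (~(382,200)) to the backstop (~(265,215)). The tub is at ~(540,284), the round tubs at (322,295) and (427,290), and the jug at (130,225). I'll enlarge the tub and lane next.

Run:
```python
import cv2
im=cv2.imread('pics/top1.png')
a=cv2.resize(im[160:260,245:465],None,fx=3.6,fy=3.6,interpolation=cv2.INTER_CUBIC)
cv2.imwrite('pics/lane.png',a)
b=cv2.resize(im[250:320,490:580],None,fx=8,fy=8,interpolation=cv2.INTER_CUBIC)
cv2.imwrite('pics/tub.png',b)
```

```text
(no output)
```

View pics/lane.png

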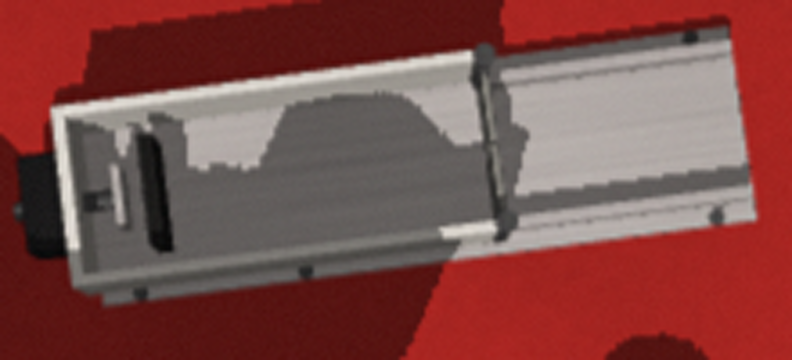

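View pics/tub.png

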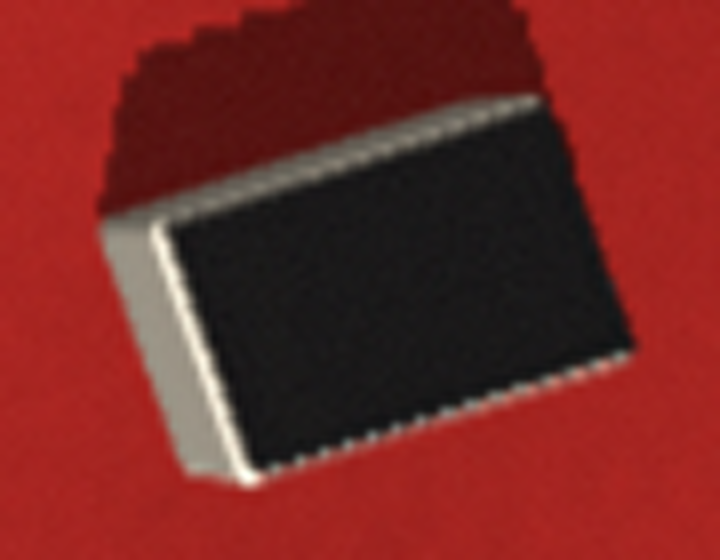

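```bash
cat > h.py <<'E'
import numpy as np
from scipy.optimize import least_squares
from cell import robot
def project(n,P):
    c=robot.calibration(n); T=np.linalg.inv(c['cam_to_world']); p=np.atleast_2d(P)@T[:3,:3].T+T[:3,3]
    q=p*[1,-1,-1]; q=q@c['intrinsics'].T; return q[:,:2]/q[:,2:]
def tf(v,P):
    c,s=np.cos(v[2]),np.sin(v[2]); P=np.atleast_2d(P)
    return np.c_[v[0]+c*P[:,0]-s*P[:,1], v[1]+s*P[:,0]+c*P[:,1], P[:,2]]
def fit(n,P,px,v0):
    r=least_squares(lambda v:(project(n,tf(v,P))-px).ravel(),v0,loss='soft_l1'); return r.x,r.fun.reshape(-1,2)
E
cat > m.py <<'E'
from h import *
P=np.array([[.029,.044,.049],[-.029,.044,.049],[-.029,-.044,.049],[.029,-.044,.049]])
px=np.array([[155,222],[250,482],[632,350],[543,97]])/8+[490,250]
v,r=fit('top',P,px,[.4,-.35,.2]); print('tub',v.round(4),r.round(1).tolist())
L=lambda a:np.array(a)/3.6+[245,160]
P=np.array([[.0405,0,.07],[-.0405,0,.07],[.05,-.13,.006],[-.05,-.13,.006],[.044,.205,.066],[-.044,.205,.066]])
px=L([[484,54],[507,222],[728,20],[757,218],[62,117],[80,278]])
v,r=fit('top',P,px,[.6,-.05,.1]); print('rack',v.round(4),r.round(1).tolist())
for nm,p in [('infeed',[0,-.065,.006]),('end',[0,.205,.006])]: print(nm,tf(v,p).round(4))
s=robot.observe(); print(s['tool_pos'],s['tool_rot'])
from scipy.spatial.transform import Rotation as R
print(R.from_euler('xyz',s['tool_rot']).as_matrix().round(3))
E
python3 m.py
```

```text
tub [ 0.4737 -0.2824  0.3203] [[-0.3, 0.2], [-0.5, -0.0], [0.9, 0.2], [0.1, -0.4]]
rack [ 0.6246 -0.0144  0.1311] [[-0.2, -0.1], [-0.0, -0.5], [-0.3, 1.1], [-0.1, -0.2], [-0.1, -2.9], [1.1, 2.2]]
infeed [[ 0.6331 -0.0788  0.006 ]]
end [[0.5978 0.1889 0.006 ]]
[0.15238591 0.50206763 0.25113003] [ 3.01156564  1.56946101 -1.99564628]
[[-0.001 -0.957  0.291]
 [-0.001  0.291  0.957]
 [-1.     0.    -0.001]]
```

```bash
cat > d.py <<'E'
# prints shift/twist (tool axes) from present pose to target x y z jawangle (tool down)
import sys
from h import *
from scipy.spatial.transform import Rotation as R
x,y,z,a=map(float,sys.argv[1:5])
s=robot.observe(); M=R.from_euler('xyz',s['tool_rot'])
zz=np.array([np.cos(a),np.sin(a),0]); xx=np.array([0,0,-1.]); T=np.c_[xx,np.cross(zz,xx),zz]
print('t',round(s['time'],2),'pos',s['tool_pos'].round(4),'F',s['contact_force'].round(2),'open',round(s['opening'],4))
print('shift',M.inv().apply(np.array([x,y,z])-s['tool_pos']).round(4),'twist',(M.inv()*R.from_matrix(T)).as_rotvec().round(3))
E
python3 d.py .47 .12 .25 .6
python3 - <<'E'
from h import *
r=least_squares(lambda v:(project('top',[v[0],v[1],.177])-[[117,219]]).ravel(),[.5,.4]); print('jug top',r.x)
for p in([322,295],[427,290]):
  print(least_squares(lambda v:(project('top',[v[0],v[1],.043])-[p]).ravel(),[.5,0]).x)
E
```

```text
t 0.1 pos [0.1524 0.5021 0.2511] F [-0.26 -0.48 -0.25] open 0.092
shift [ 0.0014 -0.4149 -0.2733] twist [ 0.676 -0.001  0.   ]
jug top [0.5788855  0.40208762]
[0.45781579 0.0911613 ]
[ 0.46659726 -0.09176068]
```

```bash
python3 -m creep '[{"translation":[0,-0.205,-0.135],"twist":[0.34,0,0],"hand":100},{"translation":[0,-0.205,-0.135],"twist":[0.34,0,0],"hand":100},{"translation":[0,-0.205,-0.135],"twist":[0.34,0,0],"hand":100},{"translation":[0,-0.205,-0.135],"twist":[0.34,0,0],"hand":100},{"translation":[0,-0.205,-0.135],"twist":[0.34,0,0],"hand":100}]'; python3 d.py .47 .12 .25 .6;python3 d.py .4737 -.2824 .15 .3203
```

```text
time: 0.6
tool_pos: [0.3101, 0.3114, 0.2511]
tool_rot: [-2.967, 1.569, -2.031]
contact_force: [0.6, 0.2, -0.6]
opening: 0.0915
t 0.6 pos [0.3101 0.3114 0.2511] F [ 0.57  0.16 -0.56] open 0.0915
shift [ 0.0013 -0.2423 -0.0593] twist [ 0.336 -0.002  0.001]
t 0.6 pos [0.3101 0.3114 0.2511] F [ 0.57  0.16 -0.56] open 0.0915
shift [ 0.1019 -0.4839 -0.381 ] twist [ 0.616 -0.002  0.001]
```

```bash
python3 -m creep '[{"translation":[0,-0.242,-0.06],"twist":[0.33,0,0],"hand":100},{"translation":[0,-0.242,-0.06],"twist":[0.33,0,0],"hand":100},{"translation":[0,-0.242,-0.06],"twist":[0.33,0,0],"hand":100},{"translation":[0,-0.242,-0.06],"twist":[0.33,0,0],"hand":100},{"translation":[0,-0.242,-0.06],"twist":[0.33,0,0],"hand":100}]'; python3 d.py .4737 -.2824 .15 .3203
```

```text
time: 1.1
tool_pos: [0.4694, 0.1187, 0.2511]
tool_rot: [-2.859, 1.569, -2.254]
contact_force: [0.5, 0.3, -0.3]
opening: 0.092
t 1.1 pos [0.4694 0.1187 0.2511] F [ 0.54  0.31 -0.28] open 0.092
shift [ 0.1017 -0.3322 -0.2246] twist [ 0.285 -0.002  0.001]
```

```bash
python3 -m creep '[{"translation":[0.05,-0.332,-0.225],"twist":[0.28,0,0],"hand":100},{"translation":[0.05,-0.332,-0.225],"twist":[0.28,0,0],"hand":100},{"translation":[0.05,-0.332,-0.225],"twist":[0.28,0,0],"hand":100},{"translation":[0.05,-0.332,-0.225],"twist":[0.28,0,0],"hand":100},{"translation":[0.05,-0.332,-0.225],"twist":[0.28,0,0],"hand":100}]'; python3 d.py .4737 -.2824 .15 .3203
```

```text
time: 1.6
tool_pos: [0.471, -0.1294, 0.2203]
tool_rot: [-2.766, 1.569, -2.441]
contact_force: [0.7, -0.7, 0.3]
opening: 0.0919
t 1.6 pos [ 0.471  -0.1294  0.2203] F [ 0.67 -0.74  0.32] open 0.0919
shift [ 0.0705 -0.1457 -0.0463] twist [ 0.005 -0.002  0.001]
```

```bash
python3 -m creep '[{"translation":[0.07,-0.1457,-0.0463],"twist":[0.005,-0.002,0],"hand":100},{"translation":[0.07,-0.1457,-0.0463],"twist":[0.005,-0.002,0],"hand":100},{"translation":[0.07,-0.1457,-0.0463],"twist":[0.005,-0.002,0],"hand":100},{"translation":[0.07,-0.1457,-0.0463],"twist":[0.005,-0.002,0],"hand":100},{"translation":[0.07,-0.1457,-0.0463],"twist":[0.005,-0.002,0],"hand":100}]'; python3 d.py .4737 -.2824 .046 .3203
python3 - <<'E'
from cell import robot
import cv2
a=robot.read_camera('side')[110:240,330:480]; b=robot.read_camera('top')[220:350,460:610]
cv2.imwrite('pics/grasp.png',cv2.resize(cv2.hconcat([a,b]),None,fx=2.6,fy=2.6,interpolation=cv2.INTER_CUBIC))
E
```

```text
time: 2.1
tool_pos: [0.4727, -0.2841, 0.1486]
tool_rot: [2.253, 1.568, 2.57]
contact_force: [1.0, 0.3, 0.0]
opening: 0.0919
t 2.1 pos [ 0.4727 -0.2841  0.1486] F [1.   0.31 0.04] open 0.0919
shift [0.1026 0.0011 0.0017] twist [-0.003 -0.001 -0.002]
```

View pics/grasp.png

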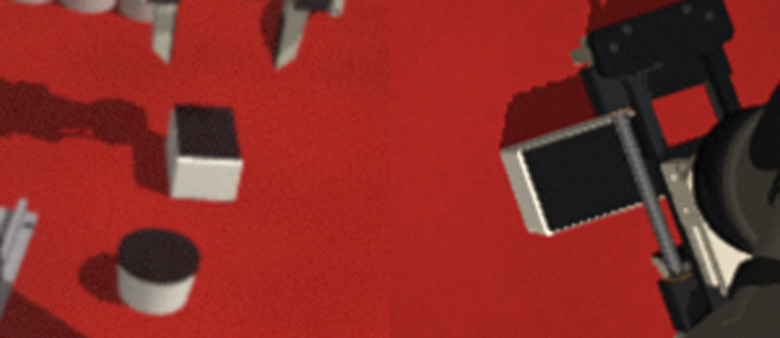

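The jaws hang above the tub, aligned with its short side, with the tub at (205,150) in the left half. I'll descend.

```bash
python3 -m creep '[{"translation":[0.025,0.001,0.0017],"twist":[-0.003,-0.001,0],"hand":100},{"translation":[0.05,0.001,0.0017],"twist":[-0.003,-0.001,0],"hand":100},{"translation":[0.075,0.001,0.0017],"twist":[-0.003,-0.001,0],"hand":100},{"translation":[0.102,0.001,0.0017],"twist":[-0.003,-0.001,0],"hand":100},{"translation":[0.102,0.001,0.0017],"twist":[-0.003,-0.001,0],"hand":100}]'; python3 d.py .4737 -.2824 .046 .3203
python3 -m creep '[{"translation":[0,0,0],"twist":[0,0,0],"hand":60},{"translation":[0,0,0],"twist":[0,0,0],"hand":30},{"translation":[0,0,0],"twist":[0,0,0],"hand":30},{"translation":[0,0,0],"twist":[0,0,0],"hand":30},{"translation":[0,0,0],"twist":[0,0,0],"hand":30}]' 15
```

```text
time: 2.7
tool_pos: [0.4737, -0.277, 0.0465]
tool_rot: [1.885, 1.565, 2.211]
contact_force: [0.3, 0.1, -0.2]
opening: 0.0918
t 2.7 pos [ 0.4737 -0.277   0.0465] F [ 0.34  0.14 -0.21] open 0.0918
shift [ 0.0005 -0.0051 -0.0018] twist [ 0.005 -0.002 -0.005]
time: 3.2
tool_pos: [0.4739, -0.2774, 0.0474]
tool_rot: [1.859, 1.566, 2.184]
contact_force: [-1.1, 0.3, 5.2]
opening: 0.0597
```

```bash
python3 -m creep '[{"translation":[-0.03,0,0],"twist":[0,0,0],"hand":30},{"translation":[-0.06,0,0],"twist":[0,0,0],"hand":30},{"translation":[-0.09,0,0],"twist":[0,0,0],"hand":30},{"translation":[-0.09,0,0],"twist":[0,0,0],"hand":30}]' 20;  python3 d.py .6331 -.0788 .13 .1311
```

```text
time: 3.6
tool_pos: [0.4758, -0.2791, 0.1412]
tool_rot: [-0.572, 1.567, -0.247]
contact_force: [0.9, -0.2, -2.9]
opening: 0.0599
t 3.6 pos [ 0.4758 -0.2791  0.1412] F [ 0.88 -0.16 -2.86] open 0.0599
shift [0.0115 0.1396 0.213 ] twist [0.194 0.003 0.002]
```

Lifted (about 2.9 N of weight). Next, over the infeed.

```bash
python3 -m creep '[{"translation":[0,0.028,0.043],"twist":[0.04,0.003,0.002],"hand":30},{"translation":[0,0.056,0.085],"twist":[0.08,0.003,0.002],"hand":30},{"translation":[0,0.084,0.128],"twist":[0.12,0.003,0.002],"hand":30},{"translation":[0,0.112,0.17],"twist":[0.16,0.003,0.002],"hand":30},{"translation":[0,0.14,0.213],"twist":[0.194,0.003,0.002],"hand":30}]';python3 -m creep '[{"translation":[0,0,0],"twist":[0,0,0],"hand":30},{"translation":[0,0,0],"twist":[0,0,0],"hand":30}]'; python3 d.py .6331 -.0788 .056 .1311
```

```text
time: 4.1
tool_pos: [0.63, -0.0804, 0.1396]
tool_rot: [2.629, 1.568, 2.758]
contact_force: [0.4, -0.2, -2.4]
opening: 0.0596
time: 4.3
tool_pos: [0.6293, -0.0789, 0.1372]
tool_rot: [2.722, 1.564, 2.854]
contact_force: [-0.3, -0.9, -2.8]
opening: 0.0598
t 4.3 pos [ 0.6293 -0.0789  0.1372] F [-0.26 -0.9  -2.83] open 0.0598
shift [ 0.0811 -0.0007  0.0043] twist [ 0.001 -0.006 -0.003]
```

```bash
python3 -m creep '[{"translation":[0.02,0,0.002],"twist":[0,-0.003,-0.001],"hand":30},{"translation":[0.04,-0.0007,0.0043],"twist":[0,-0.006,-0.003],"hand":30},{"translation":[0.06,-0.0007,0.0043],"twist":[0,-0.006,-0.003],"hand":30},{"translation":[0.06,-0.0007,0.0043],"twist":[0,-0.006,-0.003],"hand":30},{"translation":[0.06,-0.0007,0.0043],"twist":[0,-0.006,-0.003],"hand":30}]'
python3 - <<'E'
from cell import robot
import cv2
a=robot.read_camera('side')[170:310,235:375]; b=robot.read_camera('top')[150:290,350:490]
cv2.imwrite('pics/infeed.png',cv2.resize(cv2.hconcat([a,b]),None,fx=2.8,fy=2.8,interpolation=cv2.INTER_CUBIC))
E
python3 d.py .6331 -.0788 .053 .1311
```

```text
time: 4.8
tool_pos: [0.6325, -0.08, 0.0768]
tool_rot: [3.06, 1.569, -3.093]
contact_force: [-0.1, -1.0, -1.9]
opening: 0.06
t 4.9 pos [ 0.6336 -0.0798  0.0783] F [ 0.14  1.61 -2.91] open 0.06
shift [ 0.0253  0.001  -0.0004] twist [0.    0.001 0.001]
```

View pics/infeed.png

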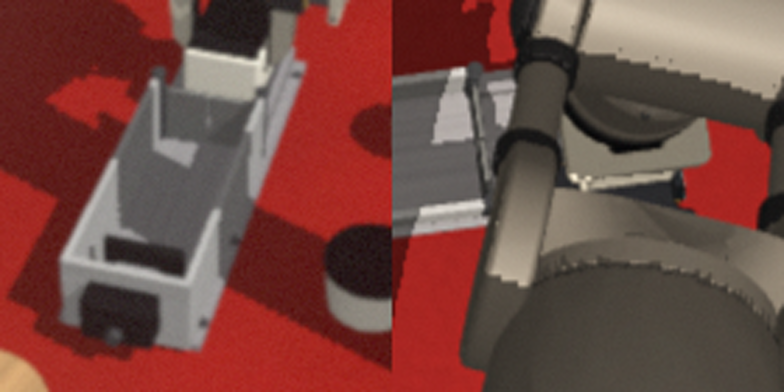

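Run:
```python
from h import *
v=[.6246,-.0144,.1311]
f=lambda P:((project('side',tf(v,P))-[235,170])*2.8).round(0).tolist()
print('tub front top/bottom +x,-x',f([[.03,-.025,.078],[-.03,-.025,.078],[.03,-.025,.031],[-.03,-.025,.031]]))
print('posts +x,-x top',f([[.0405,0,.07],[-.0405,0,.07]]),'end outer top',f([[.044,.205,.066],[-.044,.205,.066]]))
```

```text
tub front top/bottom +x,-x [[180.0, 46.0], [256.0, 59.0], [180.0, 94.0], [253.0, 108.0]]
posts +x,-x top [[158.0, 70.0], [261.0, 89.0]] end outer top [[63.0, 254.0], [193.0, 280.0]]
```

Run:
```python
from h import *
import cv2
im=robot.read_camera('side')[170:230,275:355]
cv2.imwrite('pics/inf2.png',cv2.resize(im,None,fx=10,fy=10,interpolation=cv2.INTER_CUBIC))
v=[.6246,-.0144,.1311]
print(robot.observe()['tool_pos'])
f=lambda P:((project('side',tf(v,P))-[275,170])*10).round(0).tolist()
print('tub front top/bottom +x,-x',f([[.03,-.025,.081],[-.03,-.025,.081],[.03,-.025,.031],[-.03,-.025,.031]]))
print('posts +x,-x top',f([[.0405,0,.07],[-.0405,0,.07]]))
```

```text
[ 0.63378675 -0.0795843   0.07845393]
tub front top/bottom +x,-x [[243.0, 152.0], [515.0, 199.0], [241.0, 337.0], [505.0, 385.0]]
posts +x,-x top [[163.0, 252.0], [533.0, 318.0]]
```

View pics/inf2.png

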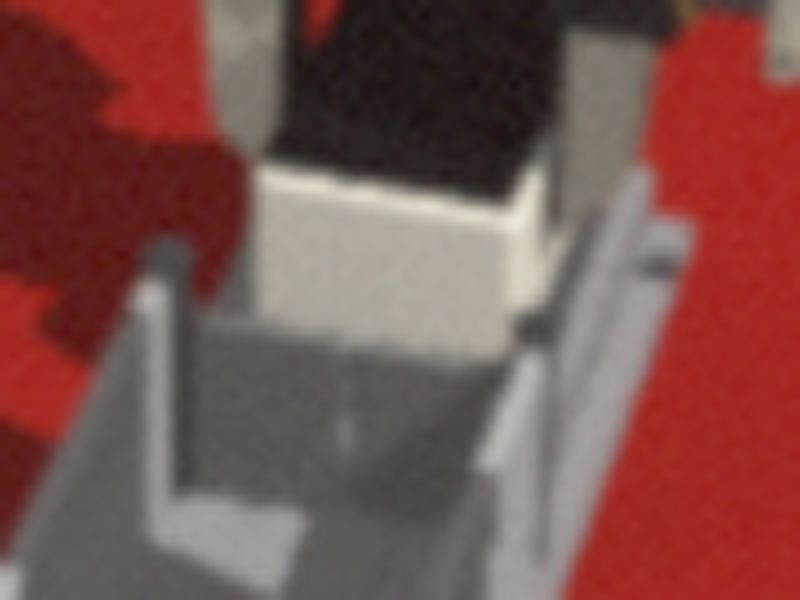

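The tub's front face spans (255,165)–(510,213). Its midpoint is within about 1 mm of the prediction, so it is centred between the posts at (165,255) and (535,325). I'll lower it.

```bash
python3 -m creep '[{"translation":[0.008,0,0],"twist":[0,0,0],"hand":30},{"translation":[0.016,0,0],"twist":[0,0,0],"hand":30},{"translation":[0.022,0,0],"twist":[0,0,0],"hand":30},{"translation":[0.022,0,0],"twist":[0,0,0],"hand":30}]';python3 d.py .6331 -.0788 .053 .1311
```

```text
time: 5.35
tool_pos: [0.633, -0.0793, 0.0549]
tool_rot: [-2.988, 1.57, -2.856]
contact_force: [0.5, -0.1, -3.1]
opening: 0.0601
t 5.35 pos [ 0.633  -0.0793  0.0549] F [ 0.53 -0.15 -3.07] open 0.0601
shift [0.0019 0.0005 0.0002] twist [ 0.001 -0.001  0.   ]
```

```bash
python3 -m creep '[{"translation":[0.0015,0,0],"twist":[0,0,0],"hand":30},{"translation":[0.003,0,0],"twist":[0,0,0],"hand":30},{"translation":[0.003,0,0],"twist":[0,0,0],"hand":30},{"translation":[0.003,0,0],"twist":[0,0,0],"hand":30}]';python3 d.py .6331 -.0788 .053 .1311
```

```text
time: 5.75
tool_pos: [0.6332, -0.0793, 0.0534]
tool_rot: [-1.282, 1.57, -1.15]
contact_force: [-2.5, 1.0, 5.7]
opening: 0.0598
t 5.75 pos [ 0.6332 -0.0793  0.0534] F [-2.5   0.98  5.69] open 0.0598
shift [ 0.0004  0.0005 -0.    ] twist [0.001 0.    0.001]
```

Touchdown (Fz +5.7 N), so I'll release and rise.

```bash
python3 -m creep '[{"translation":[0,0,0],"twist":[0,0,0],"hand":95},{"translation":[0,0,0],"twist":[0,0,0],"hand":95},{"translation":[0,0,0],"twist":[0,0,0],"hand":95},{"translation":[0,0,0],"twist":[0,0,0],"hand":95},{"translation":[0,0,0],"twist":[0,0,0],"hand":95}]';python3 -m creep '[{"translation":[-0.025,0,0],"twist":[0,0,0],"hand":95},{"translation":[-0.05,0,0],"twist":[0,0,0],"hand":95},{"translation":[-0.075,0,0],"twist":[0,0,0],"hand":95},{"translation":[-0.1,0,0],"twist":[0,0,0],"hand":95},{"translation":[-0.1,0,0],"twist":[0,0,0],"hand":95}]'
python3 - <<'E'
from h import *
v=[.6246,-.0144,.1311]
print('behind',tf(v,[0,-.16,0]))
E
python3 d.py .6455 -.173 .13 .1311
```

```text
time: 6.25
tool_pos: [0.6332, -0.0793, 0.0533]
tool_rot: [-1.251, 1.57, -1.12]
contact_force: [0.8, -0.8, -0.4]
opening: 0.0869
time: 6.75
tool_pos: [0.6351, -0.0797, 0.1572]
tool_rot: [-0.426, 1.563, -0.295]
contact_force: [1.0, 0.8, -0.1]
opening: 0.0874
behind [[ 0.64551597 -0.17302699  0.        ]]
t 6.75 pos [ 0.6351 -0.0797  0.1572] F [ 0.98  0.83 -0.13] open 0.0874
shift [ 0.0275 -0.0938 -0.0022] twist [0.001 0.007 0.003]
```

```bash
python3 -m creep '[{"translation":[0.005,-0.03,-0.0015],"twist":[0,0.005,0.003],"hand":0},{"translation":[0.015,-0.06,-0.0015],"twist":[0,0.007,0.003],"hand":0},{"translation":[0.02,-0.09,-0.0022],"twist":[0,0.007,0.003],"hand":0},{"translation":[0.027,-0.094,-0.0022],"twist":[0,0.007,0.003],"hand":0},{"translation":[0.027,-0.094,-0.0022],"twist":[0,0.007,0.003],"hand":0}]' 20;python3 -m creep '[{"translation":[0,0,0],"twist":[0,0,0],"hand":0},{"translation":[0,0,0],"twist":[0,0,0],"hand":0},{"translation":[0,0,0],"twist":[0,0,0],"hand":0}]'
python3 - <<'E'
from h import *
import cv2
a=robot.read_camera('side')[160:300,235:375]; b=robot.read_camera('top')[150:290,350:490]
cv2.imwrite('pics/placed.png',cv2.resize(cv2.hconcat([a,b]),None,fx=2.8,fy=2.8,interpolation=cv2.INTER_CUBIC))
v=[.6246,-.0144,.1311]
f=lambda P:((project('top',tf(v,P))-[350,150])*2.8+[392,0]).round(0).tolist()
print('tub lid +x+y,-x+y,-x-y,+x-y at y=-.07',f([[.029,-.026,.056],[-.029,-.026,.056],[-.029,-.114,.056],[.029,-.114,.056]]))
E
python3 d.py .6455 -.173 .045 .1311
```

```text
time: 7.25
tool_pos: [0.6444, -0.1737, 0.128]
tool_rot: [2.625, 1.567, 2.754]
contact_force: [-0.3, -0.2, -0.3]
opening: 0.0518
time: 7.55
tool_pos: [0.6445, -0.1726, 0.1283]
tool_rot: [2.591, 1.567, 2.722]
contact_force: [-0.1, 0.1, 0.6]
opening: 0.0279
tub lid +x+y,-x+y,-x-y,+x-y at y=-.07 [[517.0, 86.0], [530.0, 178.0], [671.0, 159.0], [657.0, 67.0]]
t 7.65 pos [ 0.6446 -0.173   0.1284] F [ 0.37  0.04 -0.42] open 0.0199
shift [ 0.0834 -0.0003  0.0011] twist [-0.    -0.003 -0.002]
```

View pics/placed.png

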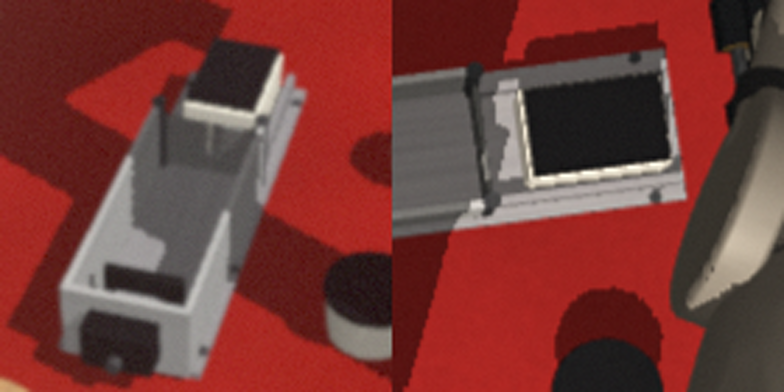

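The tub sits flat in the infeed, with lid corners at (521,88), (534,180), (672,160) and (662,70). That puts it at y ≈ -0.072 and centred, with the gate shut. I'll go down behind it.

```bash
python3 -m creep '[{"translation":[0.02,0,0.001],"twist":[0,-0.003,-0.002],"hand":0},{"translation":[0.04,0,0.001],"twist":[0,-0.003,-0.002],"hand":0},{"translation":[0.06,0,0.001],"twist":[0,-0.003,-0.002],"hand":0},{"translation":[0.082,0,0.001],"twist":[0,-0.003,-0.002],"hand":0},{"translation":[0.083,0,0.001],"twist":[0,-0.003,-0.002],"hand":0}]'; python3 -m creep '[{"translation":[0,0.005,0],"twist":[0,0,0],"hand":0},{"translation":[0,0.01,0],"twist":[0,0,0],"hand":0},{"translation":[0,0.015,0],"twist":[0,0,0],"hand":0},{"translation":[0,0.02,0],"twist":[0,0,0],"hand":0},{"translation":[0,0.025,0],"twist":[0,0,0],"hand":0}]'
cat > r.py <<'E'
# tool pose and force in the rack frame
from h import *
v=np.array([.6246,-.0144,.1311]); s=robot.observe(); c,k=np.cos(v[2]),np.sin(v[2]); A=np.array([[c,k],[-k,c]])
p=A@(s['tool_pos'][:2]-v[:2]); f=A@s['contact_force'][:2]
print('t',round(s['time'],2),'rack xy',p.round(4),'z',s['tool_pos'][2].round(4),'F xy',f.round(1),'Fz',s['contact_force'][2].round(1),'open',s['opening'].round(4))
E
python3 r.py; python3 d.py .6374 -.1115 .045 .1311
```

```text
time: 8.15
tool_pos: [0.6436, -0.1717, 0.0426]
tool_rot: [2.672, 1.566, 2.803]
contact_force: [-1.2, 0.9, 0.2]
opening: 0.0002
time: 8.65
tool_pos: [0.6406, -0.1464, 0.0433]
tool_rot: [2.674, 1.567, 2.806]
contact_force: [-0.5, -0.8, 0.5]
opening: 0.0008
t 8.65 pos [ 0.6406 -0.1464  0.0433] F [-0.48 -0.76  0.47] open 0.0008
shift [-0.0016  0.0351  0.0014] twist [ 0.    -0.004 -0.002]Traceback (most recent call last):
  File "r.py", line 5, in <module>
    print('t',round(s['time'],2),'rack xy',p.round(4),'z',s['tool_pos'][2].round(4),'F xy',f.round(1),'Fz',s['contact_force'][2].round(1),'open',s['opening'].round(4))
                                                                                                                                                 ^^^^^^^^^^^^^^^^^^
AttributeError: 'float' object has no attribute 'round'
```

```bash
sed -i "s/s\['opening'\].round(4)/round(s['opening'],4)/" r.py; python3 -m creep '[{"translation":[0,0.005,0.001],"twist":[0,-0.003,-0.002],"hand":0},{"translation":[0,0.01,0.001],"twist":[0,-0.003,-0.002],"hand":0},{"translation":[0,0.015,0.001],"twist":[0,-0.003,-0.002],"hand":0},{"translation":[0,0.02,0.001],"twist":[0,-0.003,-0.002],"hand":0},{"translation":[0,0.025,0.001],"twist":[0,-0.003,-0.002],"hand":0}]'; python3 r.py
```

```text
time: 9.15
tool_pos: [0.6385, -0.1214, 0.0437]
tool_rot: [-1.601, 1.57, -1.47]
contact_force: [0.7, -3.1, 0.8]
opening: 0.0
t 9.15 rack xy [-0.0002 -0.1079] z 0.0437 F xy [ 0.3 -3.2] Fz 0.8 open 0.0
```

```bash
python3 -m creep '[{"translation":[0,0.004,0],"twist":[0,0,0],"hand":0},{"translation":[0,0.008,0],"twist":[0,0,0],"hand":0},{"translation":[0,0.012,0],"twist":[0,0,0],"hand":0},{"translation":[0,0.016,0],"twist":[0,0,0],"hand":0},{"translation":[0,0.02,0],"twist":[0,0,0],"hand":0}]'; python3 r.py;  python3 -m creep '[{"translation":[0,0.004,0],"twist":[0,0,0],"hand":0},{"translation":[0,0.008,0],"twist":[0,0,0],"hand":0},{"translation":[0,0.012,0],"twist":[0,0,0],"hand":0},{"translation":[0,0.016,0],"twist":[0,0,0],"hand":0},{"translation":[0,0.02,0],"twist":[0,0,0],"hand":0}]'; python3 r.py
```

```text
time: 9.65
tool_pos: [0.6364, -0.1031, 0.0439]
tool_rot: [-1.172, 1.567, -1.041]
contact_force: [2.4, -6.5, 0.4]
opening: 0.0005
t 9.65 rack xy [ 0.0001 -0.0895] z 0.0439 F xy [ 1.6 -6.8] Fz 0.4 open 0.0005
time: 10.15
tool_pos: [0.6336, -0.0828, 0.0437]
tool_rot: [-1.247, 1.568, -1.116]
contact_force: [0.9, -2.8, -0.4]
opening: 0.0006
t 10.15 rack xy [-0.    -0.069] z 0.0437 F xy [ 0.5 -2.9] Fz -0.4 open 0.0006
```

```bash
python3 -m creep '[{"translation":[0,0.005,0],"twist":[0,0,0],"hand":0},{"translation":[0,0.01,0],"twist":[0,0,0],"hand":0},{"translation":[0,0.015,0],"twist":[0,0,0],"hand":0},{"translation":[0,0.02,0],"twist":[0,0,0],"hand":0},{"translation":[0,0.025,0],"twist":[0,0,0],"hand":0}]'; python3 r.py;  python3 - <<'E'
from h import *
import cv2
a=robot.read_camera('side')[160:300,235:375]; b=robot.read_camera('top')[150:290,300:440]
cv2.imwrite('pics/gate.png',cv2.resize(cv2.hconcat([a,b]),None,fx=2.8,fy=2.8,interpolation=cv2.INTER_CUBIC))
E
python3 d.py .6255 -.0210 .0445 .1311
```

```text
time: 10.65
tool_pos: [0.6303, -0.0576, 0.0437]
tool_rot: [-1.219, 1.568, -1.088]
contact_force: [0.6, -3.2, 1.8]
opening: 0.0005
t 10.65 rack xy [ 0.     -0.0436] z 0.0437 F xy [ 0.2 -3.2] Fz 1.8 open 0.0005
t 10.75 pos [ 0.6301 -0.0569  0.0436] F [-0.67  0.14  0.39] open 0.0007
shift [-0.001   0.0362  0.0001] twist [0.    0.001 0.002]
```

View pics/gate.png

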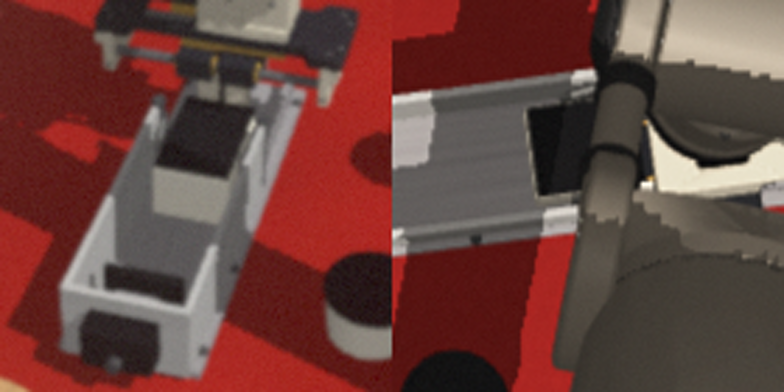

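The tub stands straight between the opened leaves, with its front lid edge at ~(530,110)–(541,197) in the right half. From the pixels I'll estimate the tub front and the pad face.

Run:
```python
from h import *
v=[.6246,-.0144,.1311]
def inv(n,px,z):
    return least_squares(lambda q:(project(n,tf(v,[q[0],q[1],z]))-px).ravel(),[0,0.1]).x.round(4)
print('tub front',inv('top',np.array([(535-392)/2.8+300,153/2.8+150]),.055))
for p in([161,137],[173,246]): print('pad',inv('top',np.array(p)/3.6+[245,160],.053))
```

```text
tub front [-0.002   0.0547]
pad [0.0247 0.1602]
pad [-0.0293  0.1611]
```

```bash
python3 -m creep '[{"translation":[0,0.005,0],"twist":[0,0,0],"hand":0},{"translation":[0,0.01,0],"twist":[0,0,0],"hand":0},{"translation":[0,0.015,0],"twist":[0,0,0],"hand":0},{"translation":[0,0.02,0],"twist":[0,0,0],"hand":0},{"translation":[0,0.025,0],"twist":[0,0,0],"hand":0}]'; python3 r.py; python3 -m creep '[{"translation":[0,0.005,0],"twist":[0,0,0],"hand":0},{"translation":[0,0.01,0],"twist":[0,0,0],"hand":0},{"translation":[0,0.015,0],"twist":[0,0,0],"hand":0},{"translation":[0,0.02,0],"twist":[0,0,0],"hand":0},{"translation":[0,0.025,0],"twist":[0,0,0],"hand":0}]'; python3 r.py; python3 -m creep '[{"translation":[0,0.005,0],"twist":[0,0,0],"hand":0},{"translation":[0,0.01,0],"twist":[0,0,0],"hand":0},{"translation":[0,0.015,0],"twist":[0,0,0],"hand":0},{"translation":[0,0.02,0],"twist":[0,0,0],"hand":0},{"translation":[0,0.025,0],"twist":[0,0,0],"hand":0}]'; python3 r.py;  python3 d.py .6164 .0477 .0440 .1311
```

```text
time: 11.25
tool_pos: [0.6268, -0.0317, 0.0435]
tool_rot: [-1.277, 1.569, -1.146]
contact_force: [-0.2, -3.6, 0.4]
opening: 0.0005
t 11.25 rack xy [-0.0001 -0.0175] z 0.0435 F xy [-0.7 -3.6] Fz 0.4 open 0.0005
time: 11.75
tool_pos: [0.6235, -0.0066, 0.0435]
tool_rot: [-1.271, 1.569, -1.139]
contact_force: [0.5, -3.2, 0.8]
opening: 0.0004
t 11.75 rack xy [-0.0001  0.0079] z 0.0435 F xy [ 0.1 -3.3] Fz 0.8 open 0.0004
time: 12.25
tool_pos: [0.6202, 0.0186, 0.0435]
tool_rot: [-1.227, 1.568, -1.096]
contact_force: [0.1, -2.8, 1.8]
opening: 0.0002
t 12.25 rack xy [-0.0001  0.0333] z 0.0435 F xy [-0.2 -2.8] Fz 1.8 open 0.0002
t 12.25 pos [0.6202 0.0186 0.0435] F [ 0.12 -2.8   1.79] open 0.0002
shift [-0.0005  0.0293  0.0001] twist [0.    0.001 0.002]
```

Next, 10 mm at 20 mm/s, then 10 mm/s steps.

```bash
python3 -m creep '[{"translation":[0,0.002,0],"twist":[0,0,0],"hand":0},{"translation":[0,0.004,0],"twist":[0,0,0],"hand":0},{"translation":[0,0.006,0],"twist":[0,0,0],"hand":0},{"translation":[0,0.008,0],"twist":[0,0,0],"hand":0},{"translation":[0,0.01,0],"twist":[0,0,0],"hand":0}]'; python3 r.py; python3 -m creep '[{"translation":[0,0.001,0],"twist":[0,0,0],"hand":0},{"translation":[0,0.002,0],"twist":[0,0,0],"hand":0},{"translation":[0,0.003,0],"twist":[0,0,0],"hand":0},{"translation":[0,0.004,0],"twist":[0,0,0],"hand":0},{"translation":[0,0.005,0],"twist":[0,0,0],"hand":0}]'; python3 r.py;python3 -m creep '[{"translation":[0,0.001,0],"twist":[0,0,0],"hand":0},{"translation":[0,0.002,0],"twist":[0,0,0],"hand":0},{"translation":[0,0.003,0],"twist":[0,0,0],"hand":0}]'; python3 r.py
```

```text
time: 12.75
tool_pos: [0.6189, 0.0287, 0.0435]
tool_rot: [-1.208, 1.569, -1.077]
contact_force: [0.4, -2.2, 2.4]
opening: 0.0005
t 12.75 rack xy [-0.0001  0.0435] z 0.0435 F xy [ 0.1 -2.2] Fz 2.4 open 0.0005
time: 13.25
tool_pos: [0.6182, 0.0337, 0.0435]
tool_rot: [-1.21, 1.569, -1.079]
contact_force: [0.1, -3.4, 1.2]
opening: 0.0005
t 13.25 rack xy [-0.0001  0.0485] z 0.0435 F xy [-0.4 -3.4] Fz 1.2 open 0.0005
time: 13.55
tool_pos: [0.6178, 0.0367, 0.0435]
tool_rot: [-1.224, 1.569, -1.093]
contact_force: [0.5, -2.2, 1.4]
opening: 0.0004
t 13.55 rack xy [-0.0001  0.0516] z 0.0435 F xy [ 0.2 -2.2] Fz 1.4 open 0.0004
```

```bash
for i in 1 2; do python3 -m creep '[{"translation":[0,0.001,0],"twist":[0,0,0],"hand":0},{"translation":[0,0.002,0],"twist":[0,0,0],"hand":0},{"translation":[0,0.003,0],"twist":[0,0,0],"hand":0}]' >/dev/null; python3 r.py; done
```

```text
t 13.85 rack xy [-0.      0.0546] z 0.0436 F xy [ 0.4 -2. ] Fz 2.7 open 0.0006
t 14.15 rack xy [-0.0001  0.0578] z 0.0435 F xy [ 0.8 -2.7] Fz 2.7 open 0.0002
```

```bash
for i in 1 2; do python3 -m creep '[{"translation":[0,0.001,0],"twist":[0,0,0],"hand":0},{"translation":[0,0.002,0],"twist":[0,0,0],"hand":0}]' >/dev/null; python3 r.py; done
```

```text
t 14.35 rack xy [-0.0001  0.0598] z 0.0435 F xy [-0.7 -1.5] Fz 2.1 open 0.0003
t 14.55 rack xy [-0.0001  0.0619] z 0.0435 F xy [ 0.7 -1.6] Fz 1.9 open 0.0004
```

```bash
for i in 1 2; do python3 -m creep '[{"translation":[0,0.001,0],"twist":[0,0,0],"hand":0},{"translation":[0,0.002,0],"twist":[0,0,0],"hand":0}]' >/dev/null; python3 r.py; done
```

```text
t 14.75 rack xy [-0.0001  0.0638] z 0.0436 F xy [ 0.5 -4. ] Fz 1.9 open 0.0007
t 14.95 rack xy [-0.0001  0.0652] z 0.0436 F xy [-1.2 -7.5] Fz 1.8 open 0.0006
```

Contact at y ≈ 0.063. I'll hold and see the force settle.

```bash
python3 -m creep '[{"translation":[0,0.0005,0],"twist":[0,0,0],"hand":0},{"translation":[0,0.001,0],"twist":[0,0,0],"hand":0}]' >/dev/null; python3 r.py; for i in 1 2 3; do python3 -m creep '[{"translation":[0,0,0],"twist":[0,0,0],"hand":0}]' >/dev/null; python3 r.py; done
```

```text
t 15.15 rack xy [-0.0002  0.0656] z 0.0436 F xy [-1.8 -6.2] Fz 1.6 open 0.0002
t 15.25 rack xy [-0.0002  0.0655] z 0.0436 F xy [-0.8 -2.3] Fz 1.6 open 0.0005
t 15.35 rack xy [-0.0002  0.0655] z 0.0435 F xy [ 0.3 -2.7] Fz 2.0 open 0.0004
t 15.45 rack xy [-0.0002  0.0655] z 0.0435 F xy [ 0.5 -4.5] Fz 1.6 open 0.0004
```

```bash
python3 -m creep '[{"translation":[0,0.001,0],"twist":[0,0,0],"hand":0},{"translation":[0,0.002,0],"twist":[0,0,0],"hand":0},{"translation":[0,0.002,0],"twist":[0,0,0],"hand":0}]' >/dev/null; python3 r.py
```

```text
t 15.75 rack xy [-0.0003  0.0666] z 0.0436 F xy [-0.5 -7.8] Fz 2.0 open 0.0004
```

```bash
python3 -m creep '[{"translation":[0,0.0015,0],"twist":[0,0,0],"hand":0},{"translation":[0,0.0025,0],"twist":[0,0,0],"hand":0},{"translation":[0,0.0025,0],"twist":[0,0,0],"hand":0}]' >/dev/null; python3 r.py;python3 -m creep '[{"translation":[0,0.002,0],"twist":[0,0,0],"hand":0},{"translation":[0,0.002,0],"twist":[0,0,0],"hand":0},{"translation":[0,0.002,0],"twist":[0,0,0],"hand":0}]' >/dev/null; python3 r.py
```

```text
t 16.05 rack xy [-0.0002  0.0678] z 0.0436 F xy [ -1.  -10.7] Fz 1.9 open 0.0005
t 16.35 rack xy [-0.0002  0.0682] z 0.0436 F xy [ -1.5 -10.6] Fz 1.5 open 0.0003
```

Steady push 10.6 N, less about 2 N of sliding friction, leaves roughly 8.5 N on the pad. I'll draw straight back now.

```bash
python3 -m creep '[{"translation":[0,-0.001,0],"twist":[0,0,0],"hand":0},{"translation":[0,-0.003,0],"twist":[0,0,0],"hand":0},{"translation":[0,-0.006,0],"twist":[0,0,0],"hand":0},{"translation":[0,-0.01,0],"twist":[0,0,0],"hand":0},{"translation":[0,-0.015,0],"twist":[0,0,0],"hand":0}]' >/dev/null; python3 r.py; python3 -m creep '[{"translation":[0,0,0],"twist":[0,0,0],"hand":0},{"translation":[0,0,0],"twist":[0,0,0],"hand":0}]' >/dev/null; python3 r.py
```

```text
t 16.85 rack xy [-0.0004  0.0535] z 0.0436 F xy [-0.2  1.1] Fz 0.4 open 0.0006
t 17.05 rack xy [-0.0004  0.0534] z 0.0435 F xy [-0.3 -0.1] Fz -0.4 open 0.0005
```

```bash
python3 -m creep '[{"translation":[-0.01,0,0],"twist":[0,0,0],"hand":0},{"translation":[-0.025,0,0],"twist":[0,0,0],"hand":0},{"translation":[-0.045,0,0],"twist":[0,0,0],"hand":0},{"translation":[-0.07,0,0],"twist":[0,0,0],"hand":0},{"translation":[-0.1,0,0],"twist":[0,0,0],"hand":0}]' >/dev/null; python3 r.py; python3 -m creep '[{"translation":[-0.04,-0.04,0],"twist":[0,0,0],"hand":0},{"translation":[-0.04,-0.08,0],"twist":[0,0,0],"hand":0},{"translation":[-0.04,-0.12,0],"twist":[0,0,0],"hand":0},{"translation":[-0.04,-0.16,0],"twist":[0,0,0],"hand":0},{"translation":[-0.04,-0.2,0],"twist":[0,0,0],"hand":0}]'; python3 -m creep '[{"translation":[0,0,0],"twist":[0,0,0],"hand":0},{"translation":[0,0,0],"twist":[0,0,0],"hand":0},{"translation":[0,0,0],"twist":[0,0,0],"hand":0}]' >/dev/null
python3 - <<'E'
from h import *
import cv2
a=robot.read_camera('side')[170:310,235:375]; b=robot.read_camera('top')[150:290,255:395]
cv2.imwrite('pics/end.png',cv2.resize(cv2.hconcat([a,b]),None,fx=2.8,fy=2.8,interpolation=cv2.INTER_CUBIC))
E
python3 r.py
```

```text
t 17.55 rack xy [-0.0007  0.0545] z 0.1453 F xy [1.  0.1] Fz 0.1 open 0.0003
time: 18.05
tool_pos: [0.6431, -0.1598, 0.1891]
tool_rot: [-1.384, 1.561, -1.253]
contact_force: [0.5, 0.5, 0.4]
opening: 0.0005
t 18.45 rack xy [-0.0004 -0.145 ] z 0.1896 F xy [-0.3 -0.1] Fz -1.1 open 0.0004
```

View pics/end.png

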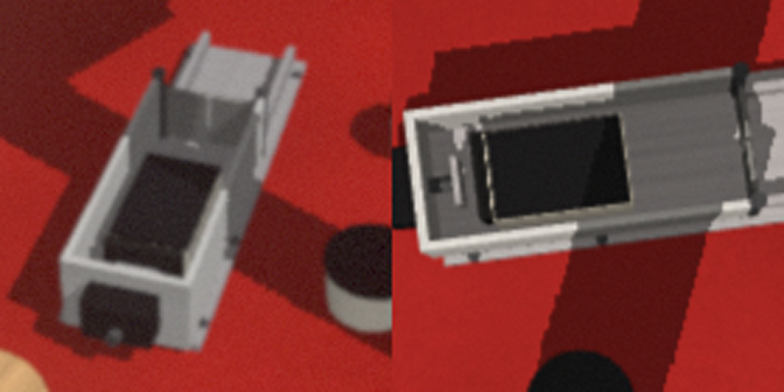

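The tub lies flat with its front edge at (485,130)–(495,220) by the pad, and the gate is shut at x ≈ 745. I'll take one closer look at the pad contact and the gate (picture 11).

Run:
```python
from h import *
import cv2
b=robot.read_camera('top')[165:245,255:395]
cv2.imwrite('pics/end2.png',cv2.resize(b,None,fx=5.7,fy=5.7,interpolation=cv2.INTER_CUBIC))
```

```text
(no output)
```

View pics/end2.png

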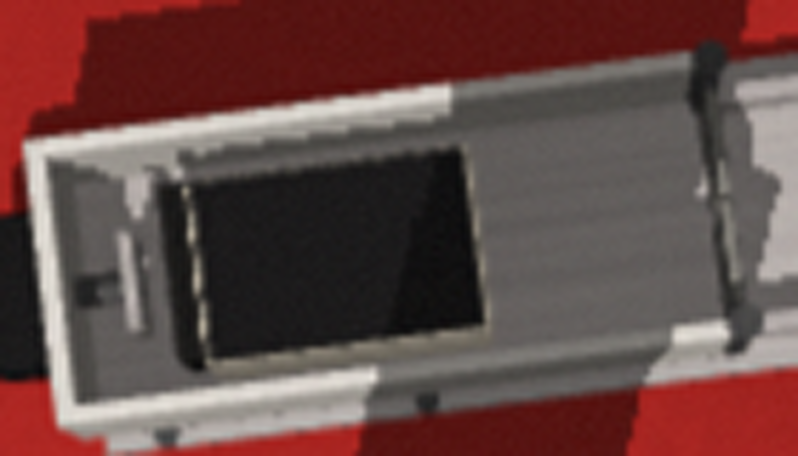

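The pad's black bar at (165–195, 185–365) lies directly against the tub's white rim with no floor showing between them. The leaves form a straight line between the posts at (708,55) and (740,325), so the gate is shut. I'll hand in.

```bash
python3 -c "
from cell import robot
print(robot.hand_in())"; python3 r.py
```

```text
the job is handed in; nothing more can be done
None
the job is handed in; nothing more can be done
```

The job is handed in. I set the tub flat in the infeed and let go of it. I then pushed it through the gate with closed fingers until it met the pad. I pressed until the push settled at 10.6 N, roughly 8.5 N of it on the pad after about 2 N of sliding friction. I then drew straight back 15 mm and lifted away, at about 18 s on the robot's clock.

**Final checks:**
- **Force:** it read about 0 N before the lift, so the fingers were clear of the tub.
- **Pictures:** the last two show the tub flat and straight with its front rim on the pad, no gap visible, and both leaves shut. One round tub near the lane looked unmoved; I did not check the other round tub or the jug.

Pad contact is judged only from the top camera. I could not measure the remaining contact force after drawing back. None of the checks failed or disagreed.

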